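Restock the tin rack, oldest in front

ROBOT

A 6-joint arm with a two-finger parallel gripper is mounted at the origin on the work surface. World frame = base frame: x ahead of the robot, y to its left, z up, the work surface at z = 0. Lengths are in mm, angles in rad, forces in N, time in s.
With the tool pointing down it reaches from about 400 to 925 mm from the base axis. Payload 12.5 kg.
Tool frame: the origin (TCP) lies on the front face of the gripper's body, between the roots of the fingers; the fingertips stand 78 mm ahead of it and the grasp point (between the pads) lies 59 mm ahead of it (env.nose_length is the distance from the TCP to the fingertips, in mm); z points along the fingers, y is the line along which they close (so a half turn about z gives the same grasp; the last joint's range is limited). The gripper opens to 95 mm and grips with 3 to 60 N. Pads are 20 mm wide; open, the fingers measure 119 mm over their backs; the gripper's body (75 mm by 180 mm) begins 59 mm behind the grasp point.
Start: joints at [-1.425, 0.491, 1.559, -0, 1.092, -0.106], TCP at [155.739, -605.296, 292.261] pointing down, gripper open.
Joint ranges: [-3.1, 3.1], [-0.84, 2.19], [0.05, 2.79], [-1.13, 4.28], [0.06, 2.93], [-2.69, 2.69]. Speed limits (rad/s): [2.22, 2.22, 2.79, 3.14, 3.14, 3.14].

INTERFACE

Orientations are given as [roll, pitch, yaw] about the fixed x, y, z axes, in that order (R = Rz(yaw) Ry(pitch) Rx(roll)).
In Python, from cell import env gives the robot as it stands.
- The arm moves only by the tool jog_arm, never from a script. Its argument "motion" is a list of rows, each a list of 7 numbers: the turn, a rotation vector about the tool's x, y, z in degrees, then the shift along the tool's x, y, z in mm, then the finger opening in mm, from 0 to 95.1. In form: [[wx, wy, wz, x, y, z, hand], ...]. A call has 1 to 10 rows; each row shifts and turns the commanded pose from where the row before left it, along the tool's axes as they then stand; what a row does not reach is not made up. A row lasts 1/8 s, in which the tool goes at most 62.5 mm and 10.7 degrees, less where a joint would pass 70% of its speed; a pose out of reach is approached as far as the arm can. A call is refused whole if a number of a shift passes 62.5 or a number of a turn 10.7, either way. A call with a gripper value outside its range is refused whole. The fingers move at their own pace and stop on an object; the grip force is fixed at half the most. Time passes only in rows, so rows that do not move let the fingers close. It gives the time, the measured TCP pose, the force, the opening and the grip force at its end, in the units of the state.
- env.state(): the state, without advancing time (a new reading comes with each control period).
- env.read_camera(name): name is "side" or "top" or "wrist"; returns a dict with "color" (384x512x3 uint8, red, green, blue), "z_map" (384x512 float32, mm along the optical axis (not along the pixel's ray), 0 where there is no reading), "camera_matrix" (3x3 intrinsics, pixels), "world_to_cam" (4x4, takes a point from world to camera coordinates). Camera axes: x right, y up, looking along -z (the intrinsics and any distortion apply to the point x, -y, -z); pixel columns grow to the right and rows downward; lengths in mm; the calibration is good to about 2 mm. A picture is of the moment at which its call begins.
- env.job_done(): hands the job in; it is judged then, once.
Trained networks look in the newest picture that a camera, given by its name, has taken for a name from the list of things; names that differ only in an ending like _2 or _b are one class to them, and where a whole thing is asked for, a point or a joint stands for the part that bears it (a point fixed in the world has none). Each returns a list of dicts, best first, with "score" (0 to 1); they miss things now and then, are a little off and sometimes report something else, mostly with a low value. They report only what shows in the picture. A call takes as long as a camera call.
- env.recognise(camera, thing): "location" ([column, row] in pixels, amid what is visible of it).
The state is a dict: "t": time; "joints": joint angles; "qvel": joint speeds; "tau": joint torques, N m; "eef_pos": TCP position; "tcp_rot": TCP orientation; "ft_force": force on the tool from outside, world axes, zero at the start; "moment": the same for the moment, N m; "opening": opening from 0.0 (shut) to 1.0 (fully open); "grip_force": force on a finger pad.
Only numpy, scipy, OpenCV 4.12 (cv2) and the standard library are available. Lean on these libraries where they do the work, as an engineer would, in place of code of your own. Each camera call takes 0.05 s, during which the arm holds its last target. There are 200 camera calls.

TASK

Restock the pantry's tin rack first-in-first-out: lift the hinged flap of the upper tier right up, bring the old tin or tins in the lane forward, in the order they stand in, close up against the front stop, and only then load every new steel tin from the table into the lane behind them, all standing upright on the lane floor. When all are in, lower the flap until it is fully shut, and leave the jar and the cardboard box that stand among the new tins where they are.

Things in the scene. Friction and masses are not known exactly. Their poses are not given: they have to be found in the camera images.
- rack: fixed wooden tin rack, base board 300 x 110 x 8 mm, hinged upper-tier flap over the back half. Origin: centre of its underside, on the table; x runs along its one lane from the front (robot's side, -x) to the back (+x), z up. Lane centred on y = 0, 52 mm wide between two rails 8 mm thick; lane floor 8 mm, rail tops 18 mm above the table
- lane_front (a point): middle of the lane floor at the inner face of the front stop, 132 mm in front of the rack's origin, 8 mm above the table; the stop is as low as the rails
- lane_back (a point): middle of the lane floor at the inner face of the back board (80 mm tall), 132 mm behind the rack's origin, 8 mm above the table
- flap (a joint): angle of the flap: 0 = shut, level over the lane; grows as its front edge is lifted, up and away from the robot; stop at 1.72 (just past upright). Stiff hinge: it stays at any angle it is left at; about 2 N at the tongue moves it. Plate 8 mm thick, 100 mm wide, from 5 to 140 mm from the hinge; shut, its underside is 82 mm above the table
- flap_hinge (a point): point on the flap's hinge axis, in the middle of its width: 142 mm behind the rack's origin along the rack's x, 86 mm above the table; the axis runs along the rack's y
- flap_tongue (a point): grip point on the wooden tongue on the flap's front edge, in the flap's plane: 28 mm wide (along the rack's y), 8 mm thick, reaching from 140 to 187 mm from the hinge; the point is mid-width and mid-thickness, 168 mm from the hinge. Its sides can be pinched from above at every flap angle, the tongue turning between the pads
- old1_c (a point): OLD stock, the front one in the lane at the start (under or near the flap): plain steel tin, squat cylinder standing upright, 46 mm diameter, 36 mm tall, about 0.12 kg; the point is its centre, 18 mm above its underside; z along its axis. 
- old2_c (a point): OLD stock, behind the first one in the lane at the start, under the flap; may be absent: plain steel tin, squat cylinder standing upright, 46 mm diameter, 36 mm tall, about 0.12 kg; the point is its centre, 18 mm above its underside; z along its axis. 
- new1_c (a point): NEW stock, standing on the table beside the rack at the start: plain steel tin, squat cylinder standing upright, 46 mm diameter, 36 mm tall, about 0.12 kg; the point is its centre, 18 mm above its underside; z along its axis. 
- new2_c (a point): NEW stock, standing on the table beside the rack at the start; may be absent: plain steel tin, squat cylinder standing upright, 46 mm diameter, 36 mm tall, about 0.12 kg; the point is its centre, 18 mm above its underside; z along its axis. 
- new3_c (a point): NEW stock, standing on the table beside the rack at the start; may be absent: plain steel tin, squat cylinder standing upright, 46 mm diameter, 36 mm tall, about 0.12 kg; the point is its centre, 18 mm above its underside; z along its axis. 
- new4_c (a point): NEW stock, standing on the table beside the rack at the start; may be absent: plain steel tin, squat cylinder standing upright, 46 mm diameter, 36 mm tall, about 0.12 kg; the point is its centre, 18 mm above its underside; z along its axis. 
- jam: bystander among the new tins: squat glass jar 62 mm diameter, 75 mm tall; origin at the centre of its underside
- tea: bystander among the new tins: upright cardboard box 55 x 40 x 80 mm; origin at the centre of its underside

How it is judged (in metres and radians):
On the way, in this order (a step that is already met when the one before it is completed fails the run):
1. the flap is lifted upright (value of joint flap above 1.3 rad), for 0.2 s.
2. the old tins stand in the lane close up against the front stop, in their order, with no new tin in the lane yet (y of old1_c in the frame of rack between -0.012 and 0.012 m and z of old1_c in the frame of rack between 0.018 and 0.034 m and angle between each of old1_c, old2_c's own z axis and vertical below 0.12 rad and x of old1_c in the frame of rack between -0.114 and 0.114 m and x of old1_c in the frame of rack below -0.094 m and y of old2_c in the frame of rack between -0.012 and 0.012 m and z of old2_c in the frame of rack between 0.018 and 0.034 m and x of old2_c in the frame of rack between -0.114 and 0.114 m and x of old2_c in the frame of rack below -0.043 m and (y of new1_c in the frame of rack above 0.03 m or y of new1_c in the frame of rack below -0.03 m or x of new1_c in the frame of rack below -0.15 m or x of new1_c in the frame of rack above 0.15 m) and (y of new2_c in the frame of rack above 0.03 m or y of new2_c in the frame of rack below -0.03 m or x of new2_c in the frame of rack below -0.15 m or x of new2_c in the frame of rack above 0.15 m) and (y of new3_c in the frame of rack above 0.03 m or y of new3_c in the frame of rack below -0.03 m or x of new3_c in the frame of rack below -0.15 m or x of new3_c in the frame of rack above 0.15 m) and (y of new4_c in the frame of rack above 0.03 m or y of new4_c in the frame of rack below -0.03 m or x of new4_c in the frame of rack below -0.15 m or x of new4_c in the frame of rack above 0.15 m)), for 0.2 s.
3. all new tins stand in the lane behind the old ones (y of old1_c in the frame of rack between -0.012 and 0.012 m and z of old1_c in the frame of rack between 0.018 and 0.034 m and angle between each of old1_c, old2_c, new1_c, new2_c, new3_c, new4_c's own z axis and vertical below 0.12 rad and x of old1_c in the frame of rack between -0.114 and 0.114 m and x of old1_c in the frame of rack below -0.094 m and y of old2_c in the frame of rack between -0.012 and 0.012 m and z of old2_c in the frame of rack between 0.018 and 0.034 m and x of old2_c in the frame of rack between -0.114 and 0.114 m and x of old2_c in the frame of rack below -0.043 m and y of new1_c in the frame of rack between -0.012 and 0.012 m and z of new1_c in the frame of rack between 0.018 and 0.034 m and x of new1_c in the frame of rack between -0.114 and 0.114 m and y of new2_c in the frame of rack between -0.012 and 0.012 m and z of new2_c in the frame of rack between 0.018 and 0.034 m and x of new2_c in the frame of rack between -0.114 and 0.114 m and y of new3_c in the frame of rack between -0.012 and 0.012 m and z of new3_c in the frame of rack between 0.018 and 0.034 m and x of new3_c in the frame of rack between -0.114 and 0.114 m and y of new4_c in the frame of rack between -0.012 and 0.012 m and z of new4_c in the frame of rack between 0.018 and 0.034 m and x of new4_c in the frame of rack between -0.114 and 0.114 m), for 0.2 s.
At the end, for the whole second after the job is handed in: All tins upright at rest on the lane floor: first old tin within 15 mm of the front stop, second (if any) within 20 mm of its place touching the first there; every new tin in the lane behind them; flap shut to within 0.06 rad (all of step 3 and value of joint flap below 0.06 rad and linear speed of each of old1, old2, new1, new2, new3, new4 below 0.03 m/s).
It fails at once if a bystander is moved by more than 5 cm (distance of any of jam, tea from where it was at the start of the episode above 0.05 m).
It fails at once if a bystander is knocked over (angle between any of jam, tea's own z axis and vertical above 0.6 rad).
Of old2, new2, new3, new4 only 2 to 3 are there at a start; the rules pass over those that are not, and their reading is None.
At some moment in a run one of new1, new2, new3, new4 may be knocked a few centimetres aside while the robot is not near it.
It also fails if it takes over 200 s, if anything falls off the work surface, if the arm or the gripper's body presses on something with over 40 N, if the wrist force passes 120 N, or if a joint passes its speed limit or range.

## Working session

There is one attempt and no reset: what is moved stays moved. The work goes in short steps, Python scripts to look and compute and a tool call to move; the robot and the scene stay as the last step left them, time stands still between calls to the robot, and variables do not carry over. Pictures are saved under pics/ and viewed, at most 14 in all, crops included, and the job is handed in when it is done.

Besides the shell and the picture viewer there is one more tool, called after "Request:" as name([rows], argument=value, ...), one row to a line, values as JSON. jog_arm: Moves the arm, as the interface text tells. Its arguments: {"type":"object","properties":{"motion":{"type":"array"}},"required":["motion"]}

```bash
mkdir -p pics; ls
cat > h.py <<'E'
import numpy as np, cv2
from cell import env
def snap(name,fn=None):
    c=env.read_camera(name)
    if fn: cv2.imwrite('pics/'+fn,c['color'][:,:,::-1])
    return c
def cloud(c):
    z=c['z_map'].astype(float); K=c['camera_matrix']; h,w=z.shape
    u,v=np.meshgrid(np.arange(w),np.arange(h))
    x=(u-K[0,2])/K[0,0]*z; y=(v-K[1,2])/K[1,1]*z
    P=np.stack([x,-y,-z,np.ones_like(z)],-1)
    W=P@np.linalg.inv(c['world_to_cam']).T
    W[z==0]=np.nan
    return W[...,:3]
E
python3 - <<'E'
from h import *
print(env.state())
for n in ['top','side']:
    c=snap(n,n+'0.png'); W=cloud(c)
    print(n,c['camera_matrix'].tolist(),np.linalg.inv(c['world_to_cam'])[:3].round(2).tolist())
    for t in ['rack','flap','flap_tongue','old1_c','new1_c','jam','tea']:
        for r in env.recognise(n,t):
            u,v=map(int,np.round(r['location'])); print(t,round(r['score'],2),u,v,W[v,u].round(0))
a=cv2.imread('pics/top0.png');b=cv2.imread('pics/side0.png')
E
```

```text
pics
{'t': 0.0, 'joints': array([-1.42458227e+00,  4.91591790e-01,  1.55947779e+00, -2.52384127e-06,
        1.09171231e+00, -1.05584216e-01]), 'qvel': array([-2.95237014e-04,  6.98736527e-04, -1.58511357e-04, -5.64699542e-05,
        1.97667658e-03, -6.28570352e-04]), 'tau': array([-3.32118987e-03, -6.12644720e+01, -2.58182824e+01,  6.91009476e-02,
        4.82373463e-02, -7.84565304e-05]), 'eef_pos': array([ 155.72255345, -605.11489738,  291.63191874]), 'tcp_rot': array([-3.14040981e+00, -1.23105182e-04,  2.51799364e-01]), 'ft_force': array([-0.17335004,  0.01103309, -0.44462114]), 'moment': array([-0.01469445,  0.00480426,  0.02456853]), 'grip_force': 0.0, 'opening': 0.9999324407477178}
top [[404.4318051741261, 0.0, 251.5864535063126], [0.0, 404.4318051741261, 191.1706926452124], [0.0, 0.0, 1.0]] [[0.01, 0.98, -0.19, 350.27], [-1.0, 0.02, 0.02, 15.1], [0.02, 0.19, 0.98, 1129.59]]
rack 0.61 235 194 [547.  37.  99.]
flap 0.63 240 164 [628.  25.  94.]
flap_tongue 0.73 240 166 [623.  25.  93.]
flap_tongue 0.58 236 196 [542.  34.  95.]
new1_c 0.85 157 246 [414. 244.  35.]
jam 0.59 158 186 [570. 241.  75.]
tea 0.98 386 192 [ 562. -365.   80.]
side [[359.8341432909685, 0.0, 256.9907540288778], [0.0, 359.8341432909685, 192.36570927706893], [0.0, 0.0, 1.0]] [[-0.8, 0.3, -0.52, 97.17], [-0.6, -0.4, 0.69, 630.8], [0.0, 0.86, 0.5, 545.77]]
rack 0.66 253 222 [563.  31.  15.]
flap 0.59 235 187 [629.  21.  91.]
flap_tongue 0.67 238 186 [625.  13.  91.]
old1_c 0.68 250 223 [566.  40.  15.]
new1_c 0.65 246 299 [403. 260.  35.]
jam 0.77 186 262 [554. 268.  51.]
tea 0.8 327 157 [ 559. -358.   56.]
```

View pics/top0.png

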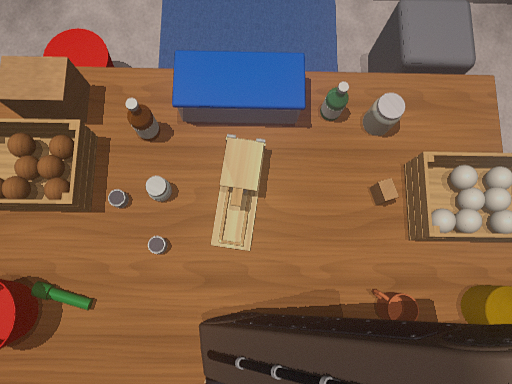

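View pics/side0.png

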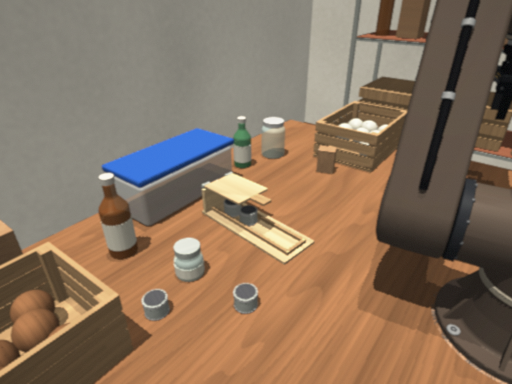

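The top view shows the rack at about (235,195) with the flap at the back and two new tins at (117,198) and (157,246). The jar is at (158,188) and the box at (386,192). The side view shows two old tins under the flap at about (240,212). Next I'll measure the rack pose and the tins.

```bash
cat >> h.py <<'E'
def rect(W,zlo,zhi,x0,x1,y0,y1):
    m=(W[...,2]>zlo)&(W[...,2]<zhi)&(W[...,0]>x0)&(W[...,0]<x1)&(W[...,1]>y0)&(W[...,1]<y1)
    return W[m]
def circ(P):
    c,r=cv2.minEnclosingCircle(P[:,:2].astype(np.float32)); return np.round(c,1),round(r,1),len(P)
E
python3 - <<'E'
from h import *
c=snap('top'); W=cloud(c)
P=rect(W,84,98,450,760,-80,120); print('flap',cv2.minAreaRect(P[:,:2].astype(np.float32)),np.median(P[:,2]))
P=rect(W,5,105,380,760,-80,130); print('rack',cv2.minAreaRect(P[:,:2].astype(np.float32)))
P=rect(W,5,25,380,580,-80,130); print('front',cv2.minAreaRect(P[:,:2].astype(np.float32)))
for (u,v) in [(117,198),(157,246)]:
    x,y,z=W[v,u]; P=rect(W,25,42,x-45,x+45,y-45,y+45); print('tin',circ(P),P[:,:2].mean(0).round(1),np.median(P[:,2]))
for n,(x,y) in dict(jam=(570,241),tea=(562,-365)).items():
    P=rect(W,10,95,x-60,x+60,y-60,y+60); print(n,cv2.minAreaRect(P[:,:2].astype(np.float32)))
# any blob of height 20..45 on table
m=((W[...,2]>22)&(W[...,2]<45)).astype(np.uint8)
n,l,s,ce=cv2.connectedComponentsWithStats(m)
for i in range(1,n):
    if s[i,4]>60: 
        q=W[l==i]; print(ce[i].round(),s[i,2:],np.nanmedian(q,0).round(0))
s=snap('side');S=cloud(s)
for n,u,v in[('o',232,210),('o',247,215)]: print(S[v,u])
P=rect(S,38,48,480,700,-30,90); print(len(P), P.round(0)[::max(1,len(P)//25)].tolist())
E
```

```text
flap ((612.0457763671875, 23.96255874633789), (101.50686645507812, 192.5003662109375), 81.98606872558594) 92.82861278307996
rack ((562.606689453125, 21.092483520507812), (365.2569885253906, 195.3990020751953), 1.2465606927871704)
front ((486.0693359375, 25.32355499267578), (196.18109130859375, 196.26089477539062), 83.62631225585938)
tin (array([543.7, 361.5]), 23.7, 238) [542.8 360.8] 35.47958295605258
tin (array([418.1, 246.7]), 23.9, 251) [417.5 245.6] 36.02671124172139
jam ((568.4129028320312, 245.4269256591797), (57.55059051513672, 56.79079055786133), 1.1421575546264648)
tea ((569.1720581054688, -370.5436096191406), (55.45954132080078, 42.455020904541016), 16.379493713378906)
[ 67. 109.] [ 68  43 281] [771. 491.  34.]
[328. 114.] [20 16 67] [ 793. -224.   34.]
[372. 127.] [25 21 98] [ 756. -347.   34.]
[238. 120.] [117   6 340] [775.  33.  34.]
[151. 134.] [20 16 69] [722. 274.  35.]
[ 49. 134.] [ 49   5 107] [721. 569.  35.]
[ 87. 176.] [ 40  79 283] [604. 441.  34.]
[410. 200.] [ 10  78 270] [ 548. -449.   34.]
[444. 165.] [34  3 69] [ 652. -551.   34.]
[492. 166.] [ 45   8 101
[... 317 characters left out ...]
 31.]
[406. 309.] [11 26 92] [ 256. -420.   35.]
[627.6241172   37.2777302   29.24888788]
[569.5752956   46.73869058  42.03667305]
288 [[696.0, 23.0, 47.0], [697.0, 42.0, 46.0], [697.0, 54.0, 46.0], [697.0, 58.0, 44.0], [699.0, 56.0, 40.0], [698.0, 64.0, 41.0], [638.0, 25.0, 44.0], [634.0, 25.0, 42.0], [629.0, 31.0, 44.0], [628.0, 36.0, 44.0], [591.0, 7.0, 44.0], [621.0, 28.0, 40.0], [587.0, 8.0, 42.0], [593.0, 22.0, 44.0], [603.0, 30.0, 42.0], [578.0, 15.0, 43.0], [590.0, 29.0, 43.0], [569.0, 11.0, 42.0], [578.0, 28.0, 44.0], [588.0, 44.0, 45.0], [569.0, 23.0, 42.0], [578.0, 40.0, 44.0], [590.0, 50.0, 41.0], [565.0, 33.0, 43.0], [568.0, 45.0, 45.0], [573.0, 46.0, 40.0], [565.0, 44.0, 39.0]]
```

```bash
cat > rackfit.py <<'E'
from h import *
c=snap('top'); W=cloud(c)
def fr(P,o,a): 
    d=P[:,:2]-o; return np.c_[d[:,0]*np.cos(a)+d[:,1]*np.sin(a),-d[:,0]*np.sin(a)+d[:,1]*np.cos(a)]
o=np.array([566.5,30.4]);a=np.radians(-8.)
A=W[...,:3].reshape(-1,3);A=A[~np.isnan(A[:,0])]
q=fr(A,o,a); near=(abs(q[:,0])<175)&(abs(q[:,1])<75)
for lo,hi,n in [(5,13,'base'),(14.5,23,'rails'),(84,98,'flap')]:
    m=near&(A[:,2]>lo)&(A[:,2]<hi)&((q[:,0]<-50) if n!='flap' else True)
    p=A[m]; r=cv2.minAreaRect(p[:,:2].astype(np.float32)); b=cv2.boxPoints(r)
    print(n,len(p),r,fr(b,o,a).round(1).tolist(), np.median(p[:,2]))
    f=fr(p,o,a)
    # side edges along x
    xs=np.arange(-150,150,12); L=[(x,f[s,1].min(),f[s,1].max()) for x in xs for s in [abs(f[:,0]-x)<6] if s.sum()>6]
    L=np.array(L); print(L.round(0).tolist()); print(f.min(0),f.max(0))
E
python3 rackfit.py
```

```text
base 1111 ((465.70574951171875, 46.36797332763672), (144.69017028808594, 105.44259643554688), 83.10662078857422) [[-153.3, -71.6], [-47.9, -69.5], [-50.7, 75.1], [-156.1, 73.1]] 7.8591785088524375
[[-150.0, -71.0, 52.0], [-138.0, -57.0, 53.0], [-126.0, -56.0, 52.0], [-114.0, -56.0, 72.0], [-102.0, -56.0, 53.0], [-90.0, -56.0, 53.0], [-78.0, -56.0, 75.0], [-66.0, -56.0, 53.0], [-54.0, -55.0, 54.0]]
[-154.98100166  -71.49822018] [-50.15160664  74.57162309]
rails 237 ((469.3744812011719, 42.36304473876953), (69.52830505371094, 93.84353637695312), 82.48029327392578) [[-144.5, -36.8], [-50.6, -36.0], [-51.2, 33.5], [-145.1, 32.7]] 17.896962959781604
[[-138.0, -37.0, 33.0], [-126.0, -35.0, 32.0], [-114.0, -35.0, 32.0], [-102.0, -35.0, 31.0], [-90.0, -35.0, 32.0], [-78.0, -35.0, 32.0], [-66.0, -34.0, 32.0], [-54.0, -35.0, 33.0]]
[-144.73022512  -36.80781692] [-50.65265026  32.74867505]
flap 2044 ((611.9177856445312, 24.049087524414062), (101.65812683105469, 191.64559936523438), 81.98249816894531) [[-50.0, -50.8], [141.7, -50.8], [141.7, 50.8], [-49.9, 50.9]] 92.74383116342005
[[-54.0, -14.0, 12.0], [-42.0, -15.0, 13.0], [-30.0, -14.0, 12.0], [-18.0, -15.0, 12.0], [-6.0, -49.0, 46.0], [6.0, -51.0, 48.0], [18.0, -50.0, 49.0], [30.0, -51.0, 49.0], [42.0, -50.0, 49.0], [54.0, -50.0, 48.0], [66.0, -50.0, 49.0], [78.0, -50.0, 49.0], [90.0, -50.0, 49.0], [102.0, -50.0, 49.0], [114.0, -49.0, 49.0], [126.0, -50.0, 49.0], [138.0, -51.0, 51.0]]
[-49.96039961 -50.8243693 ] [141.69725677  50.83218381]
```

Request:
jog_arm([
  [0,0,7.5,0,0,0,60],
  [0,0,7.5,0,0,0,60],
  [0,0,7.4,0,0,0,60],
  [0,0,0,17,-40,0,60],
  [0,0,0,17,-40,0,60],
  [0,0,0,17,-40,0,60],
  [0,0,0,17,-40,0,60],
  [0,0,0,17,-40,0,60],
  [0,0,0,17,-40,0,60],
  [0,0,0,17,-40,0,60],
])

```text
t: 2.2
eef_pos: [313.0, -343.3, 292.4]
tcp_rot: [3.141, -0.0, -0.139]
ft_force: [0.2, -0.4, -0.2]
opening: 0.632
grip_force: 0.0
```

Request:
jog_arm([
  [0,0,0,17,-40,0,60],
  [0,0,0,17,-40,0,60],
  [0,0,0,17,-40,0,60],
  [0,0,0,17,-40,0,60],
  [0,0,0,17,-40,0,60],
  [0,0,0,17,-40,0,60],
  [0,0,0,17,-40,10,60],
  [0,0,0,17,-40,20,60],
  [0,0,0,0,0,0,60],
  [0,0,0,0,0,0,60],
])

```text
t: 3.45
eef_pos: [491.4, -46.7, 262.4]
tcp_rot: [3.141, 0.0, -0.139]
ft_force: [-0.6, 0.2, -0.1]
opening: 0.631
grip_force: 0.0
```

```bash
cat >> h.py <<'E'
O=np.array([563.4,29.6]);A=np.radians(-8.0)
def torack(p):
    d=np.asarray(p)[...,:2]-O; return np.stack([d[...,0]*np.cos(A)+d[...,1]*np.sin(A),-d[...,0]*np.sin(A)+d[...,1]*np.cos(A)],-1)
def pos():
    s=env.state(); print('t',round(s['t'],2),'rack xy',torack(s['eef_pos']).round(1),'z',round(s['eef_pos'][2],1),'yaw',np.degrees(s['tcp_rot'][2]).round(2),'tilt',s['tcp_rot'][:2].round(3),'F',s['ft_force'].round(1),'open',round(s['opening']*95.1,1),'grip',round(s['grip_force'],1),'j6',s['joints'][5].round(2))
E
python3 -c "
from h import *
pos()
c=snap('wrist','w1.png');W=cloud(c)
P=rect(W,80,100,450,760,-80,130);f=torack(P);t=f[f[:,0]<-10];print(len(P),np.median(P[:,2]),f.min(0),f.max(0),t.min(0),t.max(0))
"
```

```text
t 3.45 rack xy [-60.7 -85.6] z 262.4 yaw -7.94 tilt [3.141 0.   ] F [-0.6  0.2 -0.1] open 60.0 grip 0.0 j6 1.48
16582 94.21182142436245 [-46.59543471 -50.63211447] [102.01595529  50.30766963] [-46.59543471 -15.03195574] [-10.07506236  13.43394692]
```

Request:
jog_arm([
  [0,0,0,12,-28,0,60],
  [0,0,0,12,-28,0,60],
  [0,0,0,11,-29,0,60],
  [0,0,0,0,0,30,60],
  [0,0,0,0,0,30,60],
  [0,0,0,0,0,30,60],
  [0,0,0,0,0,27,60],
  [0,0,0,0,0,0,60],
  [0,0,0,0,0,0,20],
  [0,0,0,0,0,0,20],
])

```text
t: 4.75
eef_pos: [538.4, 32.6, 146.5]
tcp_rot: [-3.142, -0.002, -0.139]
ft_force: [0.8, -0.1, 1.0]
opening: 0.475
grip_force: 0.0
```

Request:
jog_arm([
  [0,0,0,0,0,0,20],
  [0,0,0,0,0,0,20],
  [0,0,0,0,0,0,20],
])

```text
t: 5.12
eef_pos: [538.0, 32.5, 145.4]
tcp_rot: [3.141, -0.0, -0.139]
ft_force: [-0.4, -5.1, 0.2]
opening: 0.291
grip_force: 30.0
```

```bash
python3 -c "
from h import *
pos()
t=np.linspace(0,1.66,21);x=-168*np.cos(t);z=168*np.sin(t)
print(np.c_[np.diff(x),-np.diff(z)].round(1).tolist())"
```

```text
t 5.12 rack xy [-25.5  -0.6] z 145.4 yaw -7.95 tilt [ 3.141 -0.   ] F [-0.4 -5.1  0.2] open 27.7 grip 30.0 j6 1.65
[[0.6, -13.9], [1.7, -13.8], [2.9, -13.6], [4.0, -13.4], [5.1, -13.0], [6.1, -12.5], [7.2, -12.0], [8.1, -11.3], [9.0, -10.6], [9.9, -9.8], [10.7, -9.0], [11.4, -8.1], [12.0, -7.1], [12.6, -6.1], [13.0, -5.0], [13.4, -3.9], [13.7, -2.8], [13.8, -1.6], [13.9, -0.5], [13.9, 0.7]]
```

Gripped at 27.7 mm, which matches the 28 mm tongue. Lifting along the arc.

Request:
jog_arm([
  [0,0,0,0.6,0,-13.9,20],
  [0,0,0,1.7,0,-13.8,20],
  [0,0,0,2.9,0,-13.6,20],
  [0,0,0,4,0,-13.4,20],
  [0,0,0,5.1,0,-13,20],
  [0,0,0,6.1,0,-12.5,20],
  [0,0,0,7.2,0,-12,20],
  [0,0,0,8.1,0,-11.3,20],
  [0,0,0,9,0,-10.6,20],
  [0,0,0,9.9,0,-9.8,20],
])

```text
t: 6.38
eef_pos: [592.3, 25.1, 269.0]
tcp_rot: [3.141, 0.001, -0.139]
ft_force: [4.3, -3.2, -9.7]
opening: 0.291
grip_force: 30.0
```

Request:
jog_arm([
  [0,0,0,10.7,0,-9,20],
  [0,0,0,11.4,0,-8.1,20],
  [0,0,0,12,0,-7.1,20],
  [0,0,0,12.6,0,-6.1,20],
  [0,0,0,13,0,-5,20],
  [0,0,0,13.4,0,-3.9,20],
  [0,0,0,13.7,0,-2.8,20],
  [0,0,0,13.8,0,-1.6,20],
  [0,0,0,13.9,0,-0.5,20],
  [0,0,0,13.9,0,0.7,20],
])

```text
t: 7.62
eef_pos: [719.2, 7.9, 313.2]
tcp_rot: [-3.141, 0.002, -0.139]
ft_force: [-3.3, 0.1, -0.3]
opening: 0.291
grip_force: 30.0
```

Request:
jog_arm([
  [0,0,0,0,0,0,20],
  [0,0,0,0,0,0,20],
  [0,0,0,0,0,0,60],
  [0,0,0,0,0,0,60],
  [0,0,0,0,0,-30,60],
  [0,0,0,0,0,-30,60],
  [0,0,0,-40,0,0,60],
  [0,0,0,-50,0,0,60],
  [0,0,0,-50,0,0,60],
  [0,0,0,-50,0,0,60],
])

```text
t: 8.88
eef_pos: [529.2, 33.9, 372.6]
tcp_rot: [3.141, -0.0, -0.139]
ft_force: [0.6, 0.1, -0.3]
opening: 0.628
grip_force: 0.0
```

```bash
python3 -c "
from h import *
pos()
c=snap('wrist','w2.png')
c=snap('side','s2.png')
W=cloud(c); P=rect(W,100,290,620,800,-60,100); f=torack(P)
for z in range(110,280,20):
    s=abs(P[:,2]-z)<10
    if s.sum()>3: print(z,s.sum(),np.median(f[s,0]).round(1))
"
```

```text
t 8.88 rack xy [-34.5  -0.5] z 372.6 yaw -7.98 tilt [ 3.141 -0.   ] F [ 0.6  0.1 -0.3] open 59.7 grip 0.0 j6 1.65
110 388 139.3
130 538 199.7
150 231 139.1
170 237 140.3
190 239 141.2
210 248 142.0
230 143 142.9
250 80 144.1
270 57 144.7
```

View pics/s2.png

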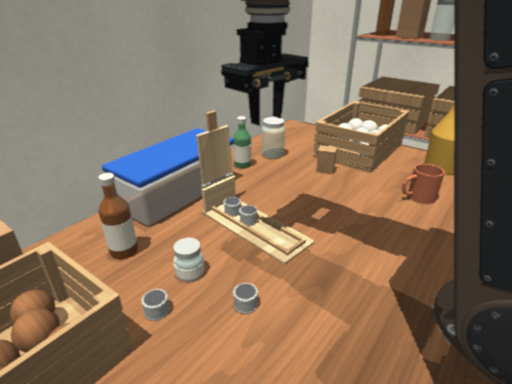

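View pics/w2.png

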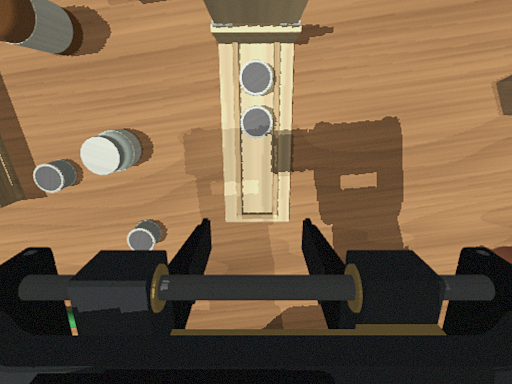

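The side view shows the flap upright at about (212,155) and the old tins at (233,205) and (248,214). The wrist view shows the same two tins in the lane at (257,77) and (257,121), and new tins at (55,177) and (146,237). Next I'll measure the old tins and search for more new ones.

```bash
cat >> h.py <<'E'
def tins(cam,fn=None,table=True):
    c=snap(cam,fn); W=cloud(c); r=torack(W)
    m=((W[...,2]>28)&(W[...,2]<52)).astype(np.uint8); m[np.isnan(W[...,0])]=0
    n,l,s,ce=cv2.connectedComponentsWithStats(m)
    for i in range(1,n):
        q=W[l==i]; cc,rad,k=circ(q)
        if 17<rad<32 and k>100: print(cam,'px',ce[i].round(),'world',cc,'rack',torack(cc).round(1),'r',rad,'z',np.median(q[:,2]).round(1))
    return c,W
E
python3 - <<'E'
from h import *
for cam in ['wrist','top','side']:
    c,W=tins(cam)
    for r in env.recognise(cam,'new1_c')+env.recognise(cam,'old1_c'):
        u,v=map(int,np.round(r['location'])); print(round(r['score'],2),u,v,W[v,u].round(0),torack(W[v,u]).round(0))
c=snap('wrist'); W=cloud(c); f=torack(W)
m=(W[...,2]>14)&(W[...,2]<24)&(abs(f[...,0])<170)&(abs(f[...,1])<45)
g=f[m]
for x in range(-140,60,20):
    s=abs(g[:,0]-x)<8; y=g[s,1]; print(x,y.min().round(1),y[y<0].max().round(1),y[y>0].min().round(1),y.max().round(1))
s=abs(g[:,1])<20; print('stop',g[s,0].min(),np.percentile(g[s&(g[:,0]<-100)][:,0],[5,95]))
m=(W[...,2]>4)&(W[...,2]<12.5)&(abs(f[...,0])<170)&(abs(f[...,1])<20); print('floor',f[m][:,0].min(),np.median(W[m][:,2]))
E
```

```text
wrist px [63. 29.] world [745.2 285.5] rack [144.4 278.7] r 31.8 z 40.6
wrist px [256.  75.] world [644.1  18.7] rack [81.4  0.4] r 23.3 z 44.9
wrist px [257. 120.] world [583.9  26.4] rack [20.7 -0.3] r 23.3 z 44.8
wrist px [124. 145.] world [571.4 247.1] rack [-22.3 216.5] r 31.3 z 44.6
wrist px [ 50. 175.] world [544.8 360.7] rack [-64.5 325.3] r 24.0 z 36.9
wrist px [  4. 192.] world [537.3 439.5] rack [-82.9 402.3] r 26.2 z 35.6
wrist px [142. 237.] world [418.4 245.6] rack [-173.7  193.7] r 23.9 z 36.7
0.48 255 120 [585.  29.  46.] [21.  2.]
0.8 254 122 [582.  30.  45.] [18.  3.]
top px [163. 193.] world [568.7 246.7] rack [-25.  215.7] r 30.3 z 45.0
top px [116. 198.] world [543.1 361.9] rack [-66.3 326.2] r 24.0 z 36.0
top px [156. 245.] world [417.9 246.2] rack [-174.2  194.2] r 23.3 z 35.8
0.66 158 247 [411. 241.  35.] [-180.  188.]
side px [241. 157.] world [ 813.  -229.5] rack [ 283.2 -221.8] r 29.1 z 40.4
side px [325. 162.] world [ 565.9 -363.6] rack [  57.2 -389. ] r 30.1 z 40.7
side px [121. 243.] world [744.9 293.4] rack [143.  286.5] r 31.9 z 40.2
side px [188. 264.] world [568.7 250.7] rack [-25.5 219.7] r 30.8 z 42.2
side px [245. 293.] world [416.9 245.5] rack [-175.1  193.4] r 24.9 z 35.4
side px [154. 299.] world [542.4 361.7] rack [-67.  325.9] r 24.4 z 35.3
0.92 247 300 [400. 260.  34.] [-194.  206.]
0.59 247 214 [571.  45.  43.] [ 5. 16.]
-140 -35.4 -1.3 0.4 32.9
-120 -35.2 -28.1 25.6 32.6
-100 -34.7 -27.7 25.2 32.2
-80 -34.2 -27.4 25.0 31.8
-60 -33.9 -27.1 24.9 33.0
-40 -34.9 -26.8 25.9 32.6
-20 -34.6 -26.7 25.5 32.2
0 -34.2 -27.5 25.4 33.4
20 -33.7 -27.2 26.4 32.9
40 -33.3 -26.8 25.9 33.5
stop -141.1075182325506 [-140.74676567 -133.24410939]
floor -151.20279170949368 8.354254366474265
```

Request:
jog_arm([
  [0,0,0,28,0,30,62],
  [0,0,0,27,0,40,62],
  [0,0,0,0,0,40,62],
  [0,0,0,0,0,40,62],
  [0,0,0,0,0,40,62],
  [0,0,0,0,0,35,62],
  [0,0,0,0,0,28,62],
  [0,0,0,0,0,19,62],
  [0,0,0,0,0,0,62],
  [0,0,0,0,0,0,40],
])

```text
t: 10.72
eef_pos: [585.9, 26.1, 101.1]
tcp_rot: [3.142, -0.001, -0.139]
ft_force: [-0.2, -0.6, -0.2]
opening: 0.597
grip_force: 0.0
```

Request:
jog_arm([
  [0,0,0,0,0,0,40],
  [0,0,0,0,0,0,40],
  [0,0,0,0,0,0,40],
  [0,0,0,0,0,0,40],
])

```text
t: 11.22
eef_pos: [585.8, 26.2, 101.4]
tcp_rot: [-3.142, -0.002, -0.139]
ft_force: [-0.6, -0.4, 6.4]
opening: 0.476
grip_force: 30.0
```

```bash
python3 -c "
from h import *
pos()"
```

```text
t 11.22 rack xy [22.7 -0.3] z 101.4 yaw -7.97 tilt [-3.142e+00 -2.000e-03] F [-0.6 -0.4  6.4] open 45.2 grip 30.0 j6 1.64
```

Request:
jog_arm([
  [0,0,0,-10,0,-1,40],
  [0,0,0,-16,0,0,40],
  [0,0,0,-16,0,0,40],
  [0,0,0,-16,0,0,40],
  [0,0,0,-16,0,0,40],
  [0,0,0,-16,0,0,40],
  [0,0,0,-16,0,0,40],
  [0,0,0,-14,0,0,40],
  [0,0,0,-7,0,0.5,40],
  [0,0,0,0,0,0.5,40],
])

```text
t: 12.48
eef_pos: [459.3, 43.9, 101.3]
tcp_rot: [3.142, -0.0, -0.139]
ft_force: [-5.4, 1.3, 24.5]
opening: 0.478
grip_force: 30.0
```

Request:
jog_arm([
  [0,0,0,0,0,0,40],
  [0,0,0,0,0,0,62],
  [0,0,0,0,0,0,62],
  [0,0,0,0,0,-35,62],
  [0,0,0,0,0,-40,62],
  [0,0,0,0,0,-40,62],
  [0,0,0,0,0,-40,62],
  [0,0,0,0,0,-30,62],
  [0,0,0,0,0,0,62],
])

```text
t: 13.6
eef_pos: [460.2, 43.8, 287.1]
tcp_rot: [-3.141, -0.004, -0.139]
ft_force: [0.2, 0.6, 0.4]
opening: 0.654
grip_force: 0.0
```

```bash
python3 -c "
from h import *
pos()
tins('wrist');tins('top');tins('side')"
```

```text
t 13.6 rack xy [-104.2   -0.3] z 287.1 yaw -7.97 tilt [-3.141 -0.004] F [0.2 0.6 0.4] open 62.2 grip 0.0 j6 1.66
wrist px [256.  11.] world [641.2  19. ] rack [78.5  0.3] r 22.8 z 44.7
wrist px [ 85. 103.] world [571.  246.2] rack [-22.6 215.5] r 31.0 z 44.4
wrist px [  5. 143.] world [540.9 350.3] rack [-66.9 314.4] r 20.1 z 35.3
wrist px [257. 175.] world [457.2  44.6] rack [-1.073e+02  1.000e-01] r 23.6 z 44.7
wrist px [111. 222.] world [417.8 245.4] rack [-174.2  193.4] r 24.2 z 36.7
top px [242. 164.] world [644.1  20.1] rack [81.2  1.8] r 23.6 z 43.7
top px [163. 193.] world [568.  246.1] rack [-25.6 215. ] r 30.4 z 44.1
top px [116. 198.] world [543.9 362.1] rack [-65.6 326.6] r 23.8 z 35.8
top px [156. 245.] world [418.1 246.1] rack [-174.   194.2] r 23.6 z 36.1
side px [242. 157.] world [ 813.1 -229.6] rack [ 283.3 -221.9] r 29.2 z 40.6
side px [232. 203.] world [643.  20.] rack [80.2  1.6] r 24.7 z 42.7
side px [285. 233.] world [456.4  46. ] rack [-108.2    1.3] r 23.7 z 43.1
side px [121. 243.] world [742.6 294.6] rack [140.6 287.4] r 31.9 z 40.4
side px [188. 264.] world [568.8 250.6] rack [-25.4 219.6] r 30.8 z 41.9
side px [245. 293.] world [416.  245.9] rack [-176.1  193.7] r 24.2 z 35.4
side px [154. 299.] world [542.9 362.5] rack [-66.6 326.8] r 24.8 z 35.1
```

Request:
jog_arm([
  [0,0,0,37,0,0,62],
  [0,0,0,37,0,0,62],
  [0,0,0,37,0,0,62],
  [0,0,0,37,0,0,62],
  [0,0,0,37,0,20,62],
  [0,0,0,0,0,40,62],
  [0,0,0,0,0,40,62],
  [0,0,0,0,0,40,62],
  [0,0,0,0,0,30,62],
  [0,0,0,0,0,13,62],
])

```text
t: 15.0
eef_pos: [641.9, 18.1, 99.4]
tcp_rot: [3.141, 0.005, -0.139]
ft_force: [0.6, 0.4, -0.4]
opening: 0.655
grip_force: 0.0
```

Request:
jog_arm([
  [0,0,0,0,0,0,62],
  [0,0,0,0,0,0,62],
])

```text
t: 15.25
eef_pos: [643.3, 18.1, 103.4]
tcp_rot: [3.142, -0.001, -0.139]
ft_force: [0.9, 0.4, 0.7]
opening: 0.653
grip_force: 0.0
```

```bash
python3 -c "
from h import *
pos()"
```

```text
t 15.25 rack xy [80.8 -0.2] z 103.4 yaw -7.97 tilt [ 3.142e+00 -1.000e-03] F [0.9 0.4 0.7] open 62.1 grip 0.0 j6 1.64
```

Request:
jog_arm([
  [0,0,0,0,0,0,40],
  [0,0,0,0,0,0,40],
  [0,0,0,0,0,0,40],
  [0,0,0,0,0,0,40],
  [0,0,0,-10,0,-0.5,40],
  [0,0,0,-16,0,0,40],
  [0,0,0,-16,0,0,40],
  [0,0,0,-16,0,0,40],
  [0,0,0,-16,0,0,40],
  [0,0,0,-16,0,0,40],
])

```text
t: 16.5
eef_pos: [553.1, 30.7, 103.2]
tcp_rot: [3.142, -0.001, -0.139]
ft_force: [1.6, 0.1, 0.2]
opening: 0.479
grip_force: 30.0
```

Request:
jog_arm([
  [0,0,0,-16,0,0,40],
  [0,0,0,-16,0,0,40],
  [0,0,0,-12,0,0,40],
  [0,0,0,-7,0,0.5,40],
  [0,0,0,0,0,0,40],
  [0,0,0,0,0,0,62],
  [0,0,0,0,0,0,62],
  [0,0,0,0,0,-35,62],
  [0,0,0,0,0,-40,62],
  [0,0,0,0,0,-40,62],
])

```text
t: 17.75
eef_pos: [502.9, 37.7, 218.4]
tcp_rot: [3.141, 0.001, -0.139]
ft_force: [0.8, -0.2, -0.2]
opening: 0.652
grip_force: 0.0
```

Request:
jog_arm([
  [0,0,0,0,0,-40,62],
  [0,0,0,0,0,-40,62],
  [0,0,0,0,0,0,62],
])

```text
t: 18.12
eef_pos: [503.7, 37.7, 299.8]
tcp_rot: [-3.141, -0.005, -0.139]
ft_force: [0.7, 0.0, -1.0]
opening: 0.654
grip_force: 0.0
```

```bash
python3 -c "
from h import *
pos()
tins('wrist','w3.png');tins('top');tins('side')"
```

```text
t 18.12 rack xy [-60.2  -0.3] z 299.8 yaw -7.97 tilt [-3.141 -0.005] F [ 0.7  0.  -1. ] open 62.2 grip 0.0 j6 1.65
wrist px [13.  9.] world [724.1 282.6] rack [123.9 272.9] r 19.7 z 38.4
wrist px [ 96. 137.] world [571.4 246.1] rack [-22.2 215.5] r 31.2 z 44.4
wrist px [ 12. 174.] world [544.  360.1] rack [-65.2 324.6] r 23.7 z 36.8
wrist px [120. 242.] world [419.9 244.8] rack [-172.1  193.1] r 23.0 z 36.5
top px [163. 193.] world [568.7 246.6] rack [-25.  215.6] r 30.4 z 44.9
top px [116. 198.] world [544.5 360.9] rack [-64.8 325.4] r 24.6 z 36.1
top px [156. 245.] world [417.7 246.2] rack [-174.4  194.2] r 23.3 z 35.7
side px [241. 157.] world [ 813.7 -230.5] rack [ 284.1 -222.7] r 29.1 z 40.1
side px [325. 162.] world [ 567.9 -366.8] rack [  59.6 -391.9] r 30.3 z 40.4
side px [121. 243.] world [744.2 293.7] rack [142.3 286.7] r 31.9 z 40.1
side px [188. 264.] world [568.5 251. ] rack [-25.8 220. ] r 30.9 z 42.4
side px [245. 293.] world [416.9 246.3] rack [-175.2  194.2] r 24.4 z 35.5
side px [154. 299.] world [542.2 361.3] rack [-67.2 325.5] r 24.4 z 35.2
```

Request:
jog_arm([
  [0,0,0,-19,-32.5,0,70],
  [0,0,0,-19,-32.5,0,70],
  [0,0,0,-19,-32.5,0,70],
  [0,0,0,-19,-32.5,0,70],
  [0,0,0,-19,-32.5,10,70],
  [0,0,0,-19,-31.5,30,70],
  [0,0,0,0,0,30,70],
  [0,0,0,0,0,20,70],
  [0,0,0,0,0,0,70],
  [0,0,0,0,0,0,70],
])

```text
t: 19.52
eef_pos: [417.4, 245.6, 207.5]
tcp_rot: [3.141, 0.0, -0.139]
ft_force: [0.3, -0.6, -0.3]
opening: 0.739
grip_force: 0.0
```

```bash
python3 -c "
from h import *
pos()
c,W=tins('wrist'); c,W=tins('top','t4.png')
P=rect(W,35,50,420,640,0,80);print('lane',torack(cv2.boxPoints(cv2.minAreaRect(P[:,:2].astype(np.float32)))).round(1).tolist())
"
```

```text
t 19.52 rack xy [-174.6  193.6] z 207.5 yaw -7.99 tilt [3.141 0.   ] F [ 0.3 -0.6 -0.3] open 70.3 grip 0.0 j6 2.11
wrist px [236.  40.] world [568.4 247.6] rack [-25.4 216.6] r 30.9 z 46.7
wrist px [105.  70.] world [544.1 361.2] rack [-65.3 325.7] r 23.9 z 36.9
wrist px [256. 189.] world [417.7 246. ] rack [-174.4  194. ] r 23.7 z 36.8
top px [163. 193.] world [568.6 246.5] rack [-25.  215.5] r 30.3 z 44.1
top px [116. 197.] world [543.6 362.1] rack [-65.9 326.5] r 23.5 z 36.1
lane [[-129.8, -23.0], [-35.8, -20.7], [-37.0, 25.6], [-130.9, 23.3]]
```

View pics/t4.png

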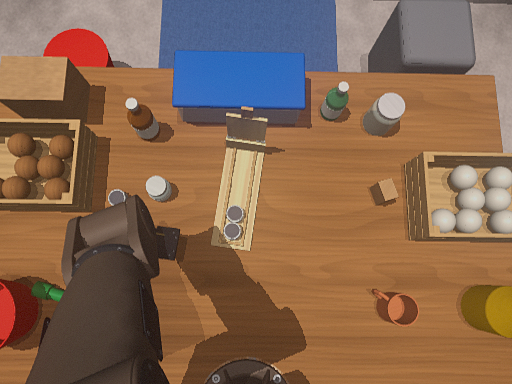

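The top view shows both old tins at the front of the lane, (233,231) and (235,213), and no extra tin where the arm had been hiding the table. Descending on the first new tin.

Request:
jog_arm([
  [0,0,0,0,0,35,70],
  [0,0,0,0,0,30,70],
  [0,0,0,0,0,25,70],
  [0,0,0,0,0,15,70],
  [0,0,0,0,0,8,70],
  [0,0,0,0,0,0,70],
  [0,0,0,0,0,0,40],
  [0,0,0,0,0,0,40],
  [0,0,0,0,0,0,40],
  [0,0,0,0,0,0,40],
])

```text
t: 20.88
eef_pos: [417.4, 245.7, 94.8]
tcp_rot: [-3.141, -0.001, -0.139]
ft_force: [-0.2, -0.1, 5.8]
opening: 0.474
grip_force: 30.0
```

Request:
jog_arm([
  [0,0,0,0,0,0,40],
  [0,0,0,0,0,0,40],
])

```text
t: 21.12
eef_pos: [417.4, 245.7, 94.8]
tcp_rot: [-3.141, -0.001, -0.139]
ft_force: [-1.4, -0.9, 6.2]
opening: 0.478
grip_force: 30.0
```

```bash
python3 -c "
from h import *
pos()
"
```

```text
t 21.12 rack xy [-174.6  193.7] z 94.8 yaw -7.97 tilt [-3.141e+00 -1.000e-03] F [-1.4 -0.9  6.2] open 45.4 grip 30.0 j6 2.11
```

Request:
jog_arm([
  [0,0,0,0,0,-20,40],
  [0,0,0,0,0,-35,40],
  [0,0,0,0,0,-35,40],
  [0,0,0,32,28,-10,40],
  [0,0,0,32,28,0,40],
  [0,0,0,32,28,0,40],
  [0,0,0,32,28,0,40],
  [0,0,0,32,28,0,40],
  [0,0,0,32,28,0,40],
  [0,0,0,32,26,0,40],
])

```text
t: 22.38
eef_pos: [612.9, 21.2, 194.3]
tcp_rot: [3.141, 0.001, -0.139]
ft_force: [0.6, -0.2, -1.2]
opening: 0.476
grip_force: 30.0
```

Request:
jog_arm([
  [0,0,0,0,0,0,40],
  [0,0,0,0,0,0,40],
  [0,0,0,0,0,0,40],
])

```text
t: 22.75
eef_pos: [611.6, 23.3, 194.5]
tcp_rot: [3.142, 0.001, -0.138]
ft_force: [0.1, 0.5, -1.5]
opening: 0.477
grip_force: 30.0
```

```bash
python3 -c "
from h import *
pos()
"
```

```text
t 22.75 rack xy [48.6  0.5] z 194.5 yaw -7.92 tilt [3.142e+00 1.000e-03] F [ 0.1  0.5 -1.5] open 45.4 grip 30.0 j6 1.64
```

Request:
jog_arm([
  [0,0,0,0,0.8,25,40],
  [0,0,0,0,0,25,40],
  [0,0,0,0,0,20,40],
  [0,0,0,0,0,10,40],
  [0,0,0,0,0,5,40],
  [0,0,0,0,0,3,40],
  [0,0,0,0,0,2,40],
  [0,0,0,0,0,1,40],
  [0,0,0,0,0,0,40],
  [0,0,0,0,0,0,40],
])

```text
t: 24.0
eef_pos: [612.2, 21.6, 103.7]
tcp_rot: [3.142, -0.0, -0.139]
ft_force: [-0.4, -0.2, -1.3]
opening: 0.478
grip_force: 30.0
```

```bash
python3 -c "
from h import *
pos()
c,W=tins('side')
"
```

```text
t 24.0 rack xy [49.4 -1.1] z 103.7 yaw -7.98 tilt [ 3.142 -0.   ] F [-0.4 -0.2 -1.3] open 45.4 grip 30.0 j6 1.64
side px [325. 162.] world [ 568.1 -366.1] rack [  59.7 -391.2] r 30.8 z 39.6
side px [209. 200.] world [699.8  42.3] rack [133.3  31.6] r 25.1 z 38.5
side px [241. 207.] world [609.9  24.4] rack [46.8  1.3] r 31.9 z 43.5
side px [121. 243.] world [742.7 294.4] rack [140.7 287.2] r 31.9 z 39.7
side px [188. 264.] world [568.9 250.7] rack [-25.3 219.7] r 31.0 z 41.9
side px [154. 299.] world [543.3 362.5] rack [-66.2 326.9] r 24.3 z 35.1
```

Not yet in contact. Lowering 1 mm more, releasing and rising.

Request:
jog_arm([
  [0,0,0,0,0,0.8,40],
  [0,0,0,0,0,0,40],
  [0,0,0,0,0,0,66],
  [0,0,0,0,0,0,66],
  [0,0,0,0,0,0,66],
  [0,0,0,0,0,-30,66],
  [0,0,0,0,0,-40,66],
  [0,0,0,0,0,-40,66],
  [0,0,0,0,0,-20,66],
  [0,0,0,0,0,0,66],
])

```text
t: 25.3
eef_pos: [612.4, 21.7, 234.0]
tcp_rot: [-3.142, -0.003, -0.139]
ft_force: [0.2, 0.7, 0.0]
opening: 0.693
grip_force: 0.0
```

```bash
python3 -c "
from h import *
pos()
c,W=tins('wrist');c,W=tins('side');c,W=tins('top')
"
```

```text
t 25.3 rack xy [49.7 -1. ] z 234.0 yaw -7.97 tilt [-3.142e+00 -3.000e-03] F [0.2 0.7 0. ] open 65.9 grip 0.0 j6 1.64
wrist px [257. 184.] world [612.5  21.9] rack [49.7 -0.8] r 23.5 z 44.7
wrist px [ 74. 233.] world [575.1 243.7] rack [-18.2 213.6] r 30.0 z 43.2
wrist px [256. 265.] world [509.6  37.4] rack [-54.4   0.2] r 22.7 z 44.2
wrist px [256. 312.] world [457.   44.6] rack [-107.5    0. ] r 23.7 z 44.7
side px [325. 162.] world [ 568.3 -367.1] rack [  60.1 -392.2] r 31.7 z 39.8
side px [240. 208.] world [612.1  24.3] rack [49.   1.5] r 24.2 z 42.7
side px [121. 243.] world [743.3 294.2] rack [141.3 287.1] r 31.9 z 40.1
side px [188. 264.] world [568.3 251. ] rack [-26.  219.9] r 30.8 z 42.1
side px [154. 299.] world [542.8 362.1] rack [-66.7 326.4] r 24.2 z 35.3
top px [163. 193.] world [568.8 246.7] rack [-24.9 215.7] r 30.4 z 44.6
top px [116. 198.] world [543.8 362. ] rack [-65.7 326.4] r 23.7 z 36.0
```

Request:
jog_arm([
  [0,0,0,-11.6,-32.7,0,70],
  [0,0,0,-11.6,-32.7,0,70],
  [0,0,0,-11.6,-32.7,0,70],
  [0,0,0,-11.6,-32.7,0,70],
  [0,0,0,-11.6,-32.7,0,70],
  [0,0,0,-11.6,-32.7,0,70],
  [0,0,0,-11.6,-32.7,0,70],
  [0,0,0,-11.6,-32.7,0,70],
  [0,0,0,-11.6,-32.7,0,70],
  [0,0,0,-11.6,-32.7,0,70],
])

```text
t: 26.7
eef_pos: [542.1, 362.6, 231.1]
tcp_rot: [3.14, 0.002, -0.139]
ft_force: [0.3, 1.2, -0.8]
opening: 0.739
grip_force: 0.0
```

Request:
jog_arm([
  [0,0,-10,0,0,0,70],
  [0,0,-10,0,0,0,70],
  [0,0,-10,0,0,0,70],
  [0,0,-10,0,0,0,70],
  [0,0,-10,0,0,0,70],
  [0,0,-10,0,0,0,70],
  [0,0,-10,0,0,0,70],
  [0,0,-10,0,0,0,70],
  [0,0,-10,0,0,0,70],
  [0,0,0,0,0,0,70],
])

```text
t: 27.95
eef_pos: [542.4, 361.5, 231.3]
tcp_rot: [-3.14, 0.001, 1.43]
ft_force: [0.3, 0.2, 0.3]
opening: 0.739
grip_force: 0.0
```

```bash
python3 -c "
from h import *
pos()
c,W=tins('wrist','w5.png');c,W=tins('side');c,W=tins('top')
"
```

```text
t 27.95 rack xy [-67.  325.7] z 231.3 yaw 81.96 tilt [-3.14e+00  1.00e-03] F [0.3 0.2 0.3] open 70.3 grip 0.0 j6 0.63
wrist px [208.  34.] world [519.  507.8] rack [-110.5  467.4] r 30.2 z 44.0
wrist px [365.  22.] world [663.6 497.6] rack [ 34.1 477.4] r 22.7 z 47.8
wrist px [439.  23.] world [721.1 487.8] rack [ 92.4 475.7] r 17.7 z 44.3
wrist px [258. 182.] world [544. 362.] rack [-65.5 326.5] r 23.5 z 36.8
wrist px [289. 257.] world [566.6 261.6] rack [-29.1 230.2] r 27.2 z 43.5
side px [242. 157.] world [ 813.5 -230.2] rack [ 283.8 -222.5] r 29.2 z 40.0
side px [325. 162.] world [ 568.1 -367.2] rack [  59.9 -392.3] r 31.8 z 39.9
side px [240. 208.] world [610.2  22.9] rack [47.3 -0.1] r 25.6 z 42.8
side px [119. 245.] world [742.3 295.5] rack [140.2 288.2] r 31.4 z 38.6
side px [188. 264.] world [567.9 251.8] rack [-26.5 220.7] r 31.2 z 42.0
side px [154. 299.] world [543.4 362.5] rack [-66.1 326.9] r 24.7 z 35.2
top px [241. 175.] world [612.5  22.4] rack [49.6 -0.3] r 23.4 z 43.9
top px [163. 193.] world [568.6 246.5] rack [-25.  215.5] r 30.3 z 44.8
top px [116. 198.] world [543.1 362. ] rack [-66.4 326.3] r 23.9 z 36.2
```

View pics/w5.png

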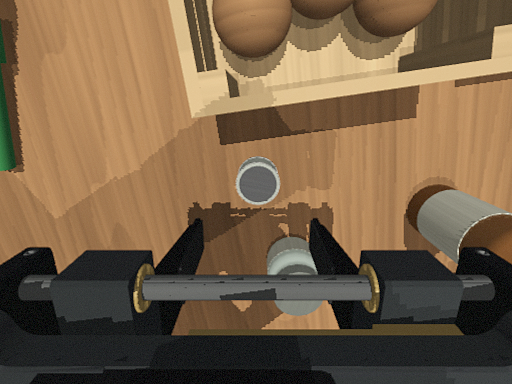

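The wrist view shows the tin at (258,182), centred under the gripper. The crate edge lies beyond it at row 100 and the jar is clear of the fingers. Descending.

Request:
jog_arm([
  [0,0,0,0.7,1,35,70],
  [0,0,0,0,0,35,70],
  [0,0,0,0,0,30,70],
  [0,0,0,0,0,20,70],
  [0,0,0,0,0,11,70],
  [0,0,0,0,0,5,70],
  [0,0,0,0,0,0,70],
  [0,0,0,0,0,0,40],
  [0,0,0,0,0,0,40],
  [0,0,0,0,0,0,40],
])

```text
t: 29.35
eef_pos: [543.8, 362.2, 97.0]
tcp_rot: [3.141, -0.0, 1.432]
ft_force: [1.6, -0.5, 3.2]
opening: 0.476
grip_force: 28.0
```

Request:
jog_arm([
  [0,0,0,0,0,0,40],
  [0,0,0,0,0,0,40],
])

```text
t: 29.6
eef_pos: [543.8, 362.2, 97.0]
tcp_rot: [3.141, -0.0, 1.432]
ft_force: [-0.7, 0.0, 4.0]
opening: 0.478
grip_force: 30.0
```

```bash
python3 -c "
from h import *
pos()
"
```

```text
t 29.6 rack xy [-65.7 326.6] z 97.0 yaw 82.03 tilt [ 3.141 -0.   ] F [-0.7  0.   4. ] open 45.4 grip 30.0 j6 0.63
```

Request:
jog_arm([
  [0,0,0,0,0,-20,40],
  [0,0,0,0,0,-40,40],
  [0,0,0,0,0,-40,40],
  [0,0,0,0,0,-20,40],
  [0,0,10,0,0,0,40],
  [0,0,10,0,0,0,40],
  [0,0,10,0,0,0,40],
  [0,0,10,0,0,0,40],
  [0,0,10,0,0,0,40],
  [0,0,10,0,0,0,40],
])

```text
t: 30.85
eef_pos: [543.6, 362.1, 217.8]
tcp_rot: [3.142, -0.001, 0.379]
ft_force: [-1.3, -1.0, -0.3]
opening: 0.476
grip_force: 30.0
```

Request:
jog_arm([
  [0,0,10,0,0,0,40],
  [0,0,10,0,0,0,40],
  [0,0,10,0,0,0,40],
  [0,0,0,9,46,0,40],
  [0,0,0,9,46,0,40],
  [0,0,0,9,46,0,40],
  [0,0,0,9,46,0,40],
  [0,0,0,9,46,0,40],
  [0,0,0,9,46,0,40],
  [0,0,0,11,46,0,40],
])

```text
t: 32.1
eef_pos: [563.3, 32.8, 217.9]
tcp_rot: [3.142, -0.001, -0.139]
ft_force: [0.4, -0.1, -1.1]
opening: 0.478
grip_force: 30.0
```

Request:
jog_arm([
  [0,0,0,0,5,0,40],
  [0,0,0,0,0,0,40],
  [0,0,0,0,0,0,40],
])

```text
t: 32.48
eef_pos: [562.6, 30.3, 217.1]
tcp_rot: [-3.142, -0.0, -0.138]
ft_force: [0.2, 0.0, -1.0]
opening: 0.478
grip_force: 30.0
```

```bash
python3 -c "
from h import *
pos()
"
```

```text
t 32.48 rack xy [-0.9  0.6] z 217.1 yaw -7.91 tilt [-3.142 -0.   ] F [ 0.2  0.  -1. ] open 45.4 grip 30.0 j6 1.65
```

Request:
jog_arm([
  [0,0,0,0,1,30,40],
  [0,0,0,0,0,30,40],
  [0,0,0,0,0,25,40],
  [0,0,0,0,0,14,40],
  [0,0,0,0,0,6,40],
  [0,0,0,0,0,4,40],
  [0,0,0,0,0,2,40],
  [0,0,0,0,0,0.5,40],
  [0,0,0,0,0,0,40],
  [0,0,0,0,0,0,40],
])

```text
t: 33.72
eef_pos: [562.6, 28.2, 105.4]
tcp_rot: [3.142, -0.0, -0.139]
ft_force: [-0.0, 0.3, -1.0]
opening: 0.481
grip_force: 30.0
```

```bash
python3 -c "
from h import *
pos()
"
```

```text
t 33.73 rack xy [-0.6 -1.4] z 105.4 yaw -7.97 tilt [ 3.142 -0.   ] F [-0.   0.3 -1. ] open 45.7 grip 30.0 j6 1.64
```

Back up to z≈315, then check before regripping the tongue.

Request:
jog_arm([
  [0,0,0,0,-0.5,0.6,40],
  [0,0,0,0,0,0,40],
  [0,0,0,0,0,0,66],
  [0,0,0,0,0,0,66],
  [0,0,0,0,0,0,66],
  [0,0,0,0,0,-30,66],
  [0,0,0,0,0,-50,60],
  [0,0,0,0,0,-60,60],
  [0,0,0,0,0,-60,60],
  [0,0,0,0,0,-60,60],
])

```text
t: 34.98
eef_pos: [562.2, 28.9, 366.7]
tcp_rot: [3.142, -0.0, -0.139]
ft_force: [0.5, 0.2, -0.7]
opening: 0.631
grip_force: 0.0
```

Request:
jog_arm([
  [0,0,0,0,0,-10,60],
  [0,0,0,0,0,0,60],
])

```text
t: 35.22
eef_pos: [562.4, 28.8, 374.3]
tcp_rot: [3.142, -0.0, -0.139]
ft_force: [0.4, -0.4, -0.1]
opening: 0.634
grip_force: 0.0
```

```bash
python3 -c "
from h import *
pos()
c,W=tins('wrist','w6.png');c,W=tins('top');
c,W=tins('side'); P=rect(W,100,290,620,800,-60,100); f=torack(P)
for z in range(170,290,20):
    s=abs(P[:,2]-z)<10
    if s.sum()>3: print(z,s.sum(),np.median(f[s,0]).round(1),f[s,1].min().round(1),f[s,1].max().round(1))
"
```

```text
t 35.23 rack xy [-0.9 -0.9] z 374.3 yaw -7.97 tilt [ 3.142 -0.   ] F [ 0.4 -0.4 -0.1] open 60.3 grip 0.0 j6 1.64
wrist px [68. 56.] world [746.5 285.4] rack [145.7 278.8] r 31.7 z 40.5
wrist px [509. 115.] world [ 565.7 -356.5] rack [  56. -382.] r 26.7 z 32.3
wrist px [257. 125.] world [612.7  21.5] rack [49.9 -1.2] r 23.3 z 44.8
wrist px [257. 159.] world [562.2  28.6] rack [-1.  -1.2] r 23.5 z 44.7
wrist px [127. 167.] world [571.6 246.7] rack [-22.1 216.1] r 31.2 z 44.6
top px [163. 193.] world [568.8 246.7] rack [-24.9 215.7] r 30.4 z 45.4
side px [242. 157.] world [ 813.6 -230.1] rack [ 283.9 -222.4] r 29.5 z 40.0
side px [325. 162.] world [ 567.1 -367.9] rack [  59.  -393.1] r 31.5 z 39.9
side px [188. 264.] world [568.5 250.8] rack [-25.7 219.8] r 30.8 z 41.5
170 226 140.2 -48.3 52.2
190 237 141.2 -47.4 53.0
210 247 142.0 -48.1 52.2
230 142 143.4 -49.0 51.5
250 82 144.0 -12.3 16.6
270 57 144.7 -11.0 16.0
```

View pics/w6.png

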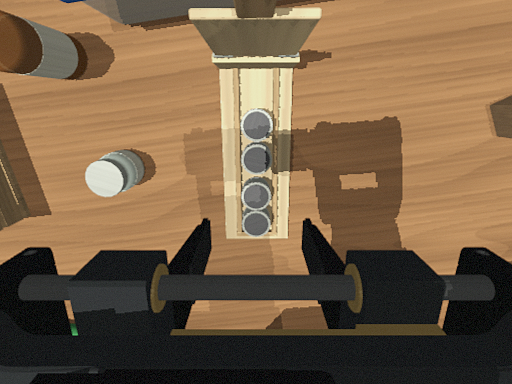

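The wrist view shows all four tins in the lane at (257,125), (257,159), (257,196) and (257,222). The jar is untouched and the flap is still up. Regripping the tongue.

Request:
jog_arm([
  [0,0,0,38,0,0,60],
  [0,0,0,38,0,0,60],
  [0,0,0,38,0,0,60],
  [0,0,0,37,0,0,60],
  [0,0,0,0,0,25,60],
  [0,0,0,0,0,25,60],
  [0,0,0,0,0,11,60],
  [0,0,0,0,0,0,60],
  [0,0,0,0,0,0,20],
  [0,0,0,0,0,0,20],
])

```text
t: 36.62
eef_pos: [712.3, 7.9, 314.6]
tcp_rot: [3.142, -0.002, -0.139]
ft_force: [0.0, 0.5, -0.2]
opening: 0.475
grip_force: 0.0
```

Request:
jog_arm([
  [0,0,0,0,0,0,20],
  [0,0,0,0,0,0,20],
  [0,0,0,0,0,0,20],
])

```text
t: 37.0
eef_pos: [712.3, 8.7, 314.1]
tcp_rot: [-3.14, -0.001, -0.139]
ft_force: [1.0, 5.6, 1.5]
opening: 0.293
grip_force: 30.0
```

```bash
python3 -c "
from h import *
pos()
s=env.state();p=torack(s['eef_pos']);x0=p[0]-142;z0=s['eef_pos'][2]-145;print(x0,z0,np.hypot(x0,z0),np.arctan2(z0,-x0))
r=np.hypot(x0,z0);t=np.linspace(np.arctan2(z0,-x0),0,21);x=-r*np.cos(t);z=r*np.sin(t)
print(np.c_[np.diff(x),-np.diff(z)].round(1).tolist())"
```

```text
t 37.0 rack xy [1.503e+02 1.000e-01] z 314.1 yaw -7.95 tilt [-3.14e+00 -1.00e-03] F [1.  5.6 1.5] open 27.9 grip 30.0 j6 1.63
8.338116093077588 169.07854542221872 169.28401785778513 1.6200714524988382
[[-13.7, -0.1], [-13.7, 1.0], [-13.5, 2.1], [-13.3, 3.2], [-13.0, 4.3], [-12.6, 5.3], [-12.2, 6.3], [-11.6, 7.3], [-11.0, 8.2], [-10.3, 9.0], [-9.5, 9.8], [-8.7, 10.6], [-7.8, 11.3], [-6.9, 11.9], [-5.9, 12.4], [-4.9, 12.8], [-3.8, 13.2], [-2.8, 13.4], [-1.7, 13.6], [-0.6, 13.7]]
```

Request:
jog_arm([
  [0,0,0,-13.7,0,-0.1,20],
  [0,0,0,-13.7,0,1,20],
  [0,0,0,-13.5,0,2.1,20],
  [0,0,0,-13.3,0,3.2,20],
  [0,0,0,-13,0,4.3,20],
  [0,0,0,-12.6,0,5.3,20],
  [0,0,0,-12.2,0,6.3,20],
  [0,0,0,-11.6,0,7.3,20],
  [0,0,0,-11,0,8.2,20],
  [0,0,0,-10.3,0,9,20],
])

```text
t: 38.25
eef_pos: [588.0, 25.6, 268.4]
tcp_rot: [-3.141, -0.002, -0.139]
ft_force: [-3.8, 2.0, 8.8]
opening: 0.292
grip_force: 30.0
```

Request:
jog_arm([
  [0,0,0,-9.5,0,9.8,20],
  [0,0,0,-8.7,0,10.6,20],
  [0,0,0,-7.8,0,11.3,20],
  [0,0,0,-6.9,0,11.9,20],
  [0,0,0,-5.9,0,12.4,20],
  [0,0,0,-4.9,0,12.8,20],
  [0,0,0,-3.8,0,13.2,20],
  [0,0,0,-2.8,0,13.4,20],
  [0,0,0,-1.7,0,12,20],
  [0,0,0,-0.6,0,8,20],
])

```text
t: 39.5
eef_pos: [535.2, 32.8, 151.2]
tcp_rot: [3.141, 0.003, -0.139]
ft_force: [-5.8, 1.1, 1.7]
opening: 0.294
grip_force: 30.0
```

Request:
jog_arm([
  [0,0,0,0,0,4,20],
  [0,0,0,0,0,2,20],
  [0,0,0,0,0,0,20],
])

```text
t: 39.88
eef_pos: [535.1, 32.8, 145.2]
tcp_rot: [3.141, 0.004, -0.139]
ft_force: [-5.9, 1.4, -0.2]
opening: 0.293
grip_force: 30.0
```

```bash
python3 -c "
from h import *
pos()"
```

```text
t 39.88 rack xy [-28.5  -0.8] z 145.2 yaw -7.96 tilt [3.141 0.004] F [-5.9  1.4 -0.2] open 27.9 grip 30.0 j6 1.65
```

Request:
jog_arm([
  [0,0,0,0,0,1.5,20],
  [0,0,0,0,0,1.5,20],
  [0,0,0,0,0,0,20],
])

```text
t: 40.25
eef_pos: [535.1, 32.8, 142.3]
tcp_rot: [3.141, 0.003, -0.139]
ft_force: [-7.0, 2.6, -0.4]
opening: 0.288
grip_force: 30.0
```

```bash
python3 -c "
from h import *
pos()"
```

```text
t 40.25 rack xy [-28.5  -0.8] z 142.3 yaw -7.95 tilt [3.141e+00 3.000e-03] F [-7.   2.6 -0.4] open 27.4 grip 30.0 j6 1.65
```

Request:
jog_arm([
  [0,0,0,0,0,0,60],
  [0,0,0,0,0,0,60],
  [0,0,0,0,0,0,60],
  [0,0,0,0,0,-30,60],
  [0,0,0,0,0,-40,60],
  [0,0,0,0,0,-40,60],
  [0,0,0,-40,0,-40,60],
  [0,0,0,-50,0,-20,60],
  [0,0,0,0,0,0,60],
  [0,0,0,0,0,0,60],
])

```text
t: 41.5
eef_pos: [447.7, 44.9, 312.8]
tcp_rot: [-3.142, -0.001, -0.139]
ft_force: [1.7, -0.0, -0.2]
opening: 0.631
grip_force: 0.0
```

```bash
python3 -c "
from h import *
pos()
for n in ['wrist','top','side']:
    c,W=tins(n,n+'7.png')
    P=rect(W,65,130,480,720,-60,100); f=torack(P)
    k=(f[:,0]>-55)&(f[:,0]<138)&(abs(f[:,1])<50); P=P[k];f=f[k]
    print(n,'flap:',[(x,np.percentile(P[abs(f[:,0]-x)<10,2],[50,90]).round(1).tolist()) for x in range(-30,131,20) if (abs(f[:,0]-x)<10).sum()>5])
"
```

```text
t 41.5 rack xy [-116.7   -1. ] z 312.8 yaw -7.98 tilt [-3.142e+00 -1.000e-03] F [ 1.7 -0.  -0.2] open 60.0 grip 0.0 j6 1.66
wrist px [95. 93.] world [570.9 245.6] rack [-22.6 214.9] r 30.9 z 44.8
wrist flap: [(-30, [97.9, 98.8]), (-10, [96.9, 97.8]), (10, [96.1, 97.0]), (30, [95.3, 96.3]), (50, [94.4, 95.5]), (70, [92.7, 93.1])]
top px [163. 193.] world [569.  247.1] rack [-24.7 216.2] r 30.3 z 45.2
top flap: [(10, [94.3, 99.3]), (30, [94.7, 97.0]), (50, [93.8, 95.9]), (70, [92.8, 95.1]), (90, [91.9, 94.5]), (110, [91.1, 93.3]), (130, [90.1, 92.8])]
side px [242. 157.] world [ 813.1 -229.8] rack [ 283.4 -222.1] r 29.0 z 40.0
side px [121. 243.] world [744.6 293.6] rack [142.7 286.6] r 31.9 z 40.0
side px [188. 264.] world [568.5 250.8] rack [-25.7 219.8] r 30.9 z 41.9
side flap: [(-30, [96.3, 97.5]), (-10, [94.9, 96.3]), (10, [94.5, 95.8]), (30, [93.9, 95.0]), (50, [92.9, 93.9]), (70, [92.3, 93.3]), (90, [91.3, 92.2]), (110, [90.5, 91.4]), (130, [89.2, 90.5])]
```

View pics/side7.png

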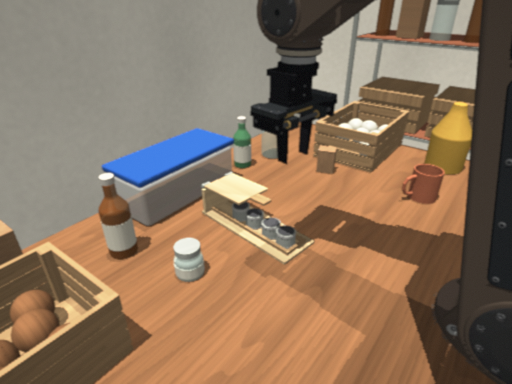

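The side view shows the flap nearly shut, with all four tins in the lane. The slope is still about 0.04 rad, so I'll press the tongue down with closed fingers.

Request:
jog_arm([
  [0,0,0,30,0,0,0],
  [0,0,0,30,0,0,0],
  [0,0,0,30,0,20,0],
  [0,0,0,0,0,30,0],
  [0,0,0,0,0,30,0],
  [0,0,0,0,0,30,0],
  [0,0,0,0,0,15,0],
  [0,0,0,0,0,8,0],
  [0,0,0,0,0,3,0],
  [0,0,0,0,0,0,0],
])

```text
t: 42.9
eef_pos: [536.6, 32.5, 177.1]
tcp_rot: [3.142, -0.001, -0.139]
ft_force: [0.1, 0.2, 0.1]
opening: 0.008
grip_force: 0.0
```

Request:
jog_arm([
  [0,0,0,0,0,2,0],
  [0,0,0,0,0,2,0],
  [0,0,0,0,0,2,0],
  [0,0,0,0,0,0,0],
])

```text
t: 43.4
eef_pos: [536.3, 32.4, 170.5]
tcp_rot: [3.141, 0.0, -0.139]
ft_force: [0.4, 0.5, -0.2]
opening: 0.004
grip_force: 0.0
```

```bash
python3 -c "
from h import *
pos()"
```

```text
t 43.4 rack xy [-27.2  -0.9] z 170.5 yaw -7.98 tilt [3.141 0.   ] F [ 0.4  0.5 -0.2] open 0.4 grip 0.0 j6 1.65
```

Request:
jog_arm([
  [0,0,0,0,0,1.5,0],
  [0,0,0,0,0,1,0],
  [0,0,0,0,0,0,0],
])

```text
t: 43.78
eef_pos: [536.4, 32.4, 168.0]
tcp_rot: [3.142, 0.0, -0.139]
ft_force: [-0.4, -0.0, 0.9]
opening: 0.004
grip_force: 0.0
```

Request:
jog_arm([
  [0,0,0,0,0,1,0],
  [0,0,0,0,0,0.5,0],
  [0,0,0,0,0,0,0],
])

```text
t: 44.15
eef_pos: [536.4, 32.5, 167.6]
tcp_rot: [3.142, -0.001, -0.139]
ft_force: [-4.0, -0.4, 13.2]
opening: 0.002
grip_force: 6.7
```

Contact is firm at fingertip height 90 mm, the height of a shut flap. Retreating for a final check.

Request:
jog_arm([
  [0,0,0,0,0,-10,0],
  [0,0,0,0,0,-30,0],
  [0,0,0,0,0,-40,0],
  [0,0,0,-40,0,-40,0],
  [0,0,0,-50,0,-20,0],
  [0,0,0,0,0,0,0],
  [0,0,0,0,0,0,0],
])

```text
t: 45.02
eef_pos: [447.7, 44.9, 306.9]
tcp_rot: [3.142, -0.001, -0.139]
ft_force: [0.2, 0.4, 0.0]
opening: 0.006
grip_force: 0.0
```

```bash
python3 -c "
from h import *
pos()
for n in ['side','wrist']:
    c,W=tins(n,n+'8.png')
    P=rect(W,65,130,480,720,-60,100); f=torack(P)
    k=(f[:,0]>-55)&(f[:,0]<138)&(abs(f[:,1])<50); P=P[k];f=f[k]
    print('flap:',[(x,np.percentile(P[abs(f[:,0]-x)<10,2],[50,90]).round(1).tolist()) for x in range(-30,131,40) if (abs(f[:,0]-x)<10).sum()>5])
    P=rect(W,38,50,420,640,-10,90); f=torack(P); print(n,f.min(0),f.max(0),np.median(P[:,2]))
"
```

```text
t 45.02 rack xy [-116.8   -0.9] z 306.9 yaw -7.97 tilt [ 3.142e+00 -1.000e-03] F [0.2 0.4 0. ] open 0.5 grip 0.0 j6 1.66
side px [241. 157.] world [ 813.1 -229.7] rack [ 283.4 -222. ] r 29.1 z 39.6
side px [325. 162.] world [ 567.6 -365.2] rack [  59.1 -390.4] r 30.5 z 40.1
side px [210. 200.] world [697.7  36.7] rack [132.   25.7] r 31.1 z 38.3
side px [121. 243.] world [744.3 293.7] rack [142.4 286.7] r 31.9 z 40.2
side px [188. 264.] world [568.5 251. ] rack [-25.8 220. ] r 31.0 z 42.2
flap: [(-30, [88.9, 89.9]), (10, [88.9, 90.0]), (50, [89.1, 90.2]), (90, [89.0, 90.3]), (130, [88.5, 89.7])]
side [-131.48706833  -23.68749633] [64.48395468 24.86737846] 43.41768581850363
wrist px [91. 92.] world [571.1 246.9] rack [-22.6 216.3] r 31.3 z 44.7
flap: [(-30, [90.4, 91.4]), (10, [90.4, 91.4]), (50, [90.5, 91.5])]
wrist [-129.42548738  -23.80757963] [ 4.18152774 23.05152087] 44.77667391120701
```

View pics/side8.png

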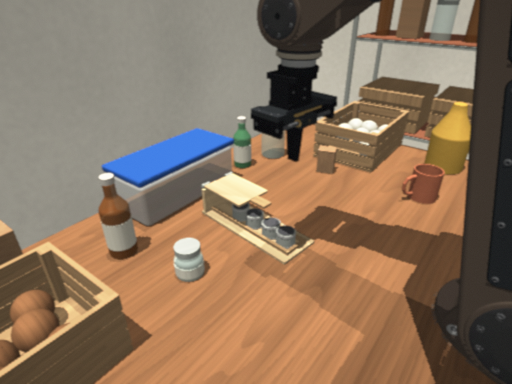

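The side view shows the flap flat at z≈90 all along, four tins standing in the lane around (265,225), and the jar and box in place. Handing in.

```bash
python3 -c "
from cell import env
print(env.job_done())"
```

```text
the job is handed in; nothing more can be done
None
```

I handed the job in at about 45 s without getting a verdict back: both old tins are at the front stop in order, the two new tins found stand behind them, the flap is shut, and the jar and box were left in place.

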